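Turn the recipe leaf to the tomato side

ROBOT

A 6-joint arm with a two-finger parallel gripper is mounted at the origin on the work surface. World frame = base frame: x ahead of the robot, y to its left, z up, the work surface at z = 0. Lengths are in m, angles in degrees, forces in N, time in s.
With the tool pointing down it reaches from about 0.25 to 0.725 m from the base axis. Payload 9.7 kg.
Tool frame: the origin (TCP) lies at the very end of the fingers, on their centre line; the grasp point (between the pads) lies 19 mm behind it (bot.pinch_z is the distance from the TCP to the grasp point, in m); x points along the fingers, z is the direction in which the jaws open and shut, and the axes are right-handed (so a half turn about x gives the same grasp; the last joint's range is limited). The gripper opens to 85 mm and grips with 20 to 120 N. Pads are 22 mm wide; open, the fingers measure 114 mm over their backs; the gripper's body (76 mm by 85 mm) begins 54 mm behind the grasp point. The pads swing forward as they close: fully open they stand 13 mm farther back than shut.
Start: joints at [-67.323, 4.979, 10.078, 95.1, 0, 90], TCP at [0.212, -0.507, 0.231] pointing down, gripper open.
Joint ranges: [-179.16, 179.16], [-48.56, 103.87], [-65.8, 70.77], [-126.05, 130.52], [-82.76, 87.17], [-180, 180]. Speed limits (degrees/s): [127.2, 127.2, 147.25, 180, 180, 180].

INTERFACE

Orientations are given as [roll, pitch, yaw] about the fixed x, y, z axes, in that order (R = Rz(yaw) Ry(pitch) Rx(roll)).
In Python, from workcell import bot gives the robot as it stands.
- The arm moves only by the tool play_rows, never from a script. Its argument "rows" is a list of rows, each a list of 3 entries, a list of its own where there are three numbers: the shift along the tool's x, y, z in cm, then the turn about the tool's x in degrees, then the finger opening in cm, from 0 to 8.54. A call has 1 to 12 rows; each row is the pose to reach, as a shift and turn from the pose commanded when the call began, along the tool's axes at that moment; what a row does not reach only later rows make up. A row lasts 1/12 s, in which the tool goes at most 41.7 mm and 7.16 degrees, less where a joint would pass 70% of its speed; a pose out of reach is approached as far as the arm can. A call with a gripper value outside its range is refused whole. The fingers move at their own pace and stop on an object; "squeeze" is the grip in N (left out, the last holds). Time passes only in rows, so rows that repeat a pose let the fingers close. It gives the time, the measured TCP pose, the force and the opening at its end, in the units of the state.
- bot.get_obs(): the state, without advancing time (a new reading comes with each control period).
- bot.camera(name): name is "scene" or "top" or "wrist"; returns (picture, depth): 420x560x3 uint8, blue, green, red; 420x560 float32, m along the optical axis (not along the pixel's ray), 0 where there is no reading.
- bot.camera_model(name): a dict with "fx", "fy", "cx", "cy" (pixels), "k1" (the pictures are not rectified: a ray, as slopes to the right and down, at radius r is drawn at 1 + k1 r^2 times it, then the intrinsics apply), "origin" and "attitude" of the camera in the world; the wrist camera has in their place "mount" (4x4, takes a point from camera to tool coordinates, whose origin is the TCP and whose axes are the tool frame's). Camera axes: x right, y down, z forward; pixel columns grow to the right and rows downward; lengths in m; the calibration is good to about 2 mm. A picture is of the moment at which its call begins: read the wrist's pose just before it. camera_model takes no time and is no camera call.
- bot.job_done(): hands the job in, once; it reports no verdict.
The state is a dict: "time": time; "q": joint angles; "qd": joint speeds; "joint_efforts": joint torques, N m; "ee_pos": TCP position; "tcp_rot": TCP orientation; "wrist_force": force on the tool from outside, world axes, zero at the start; "torque": the same for the moment, N m; "opening": finger opening in m.
Only numpy, scipy, OpenCV 4.12 (cv2) and the standard library are available. Lean on these libraries where they do the work, as an engineer would, in place of code of your own. Each camera call takes 0.05 s, during which the arm holds its last target.

TASK

Turn the stand's recipe leaf over its spine with a fingertip, up and over, until it lies flat on the other half of the stand with the tomato side up; guide it over rather than flinging it, and finish clear of it. Only push: do not pinch the leaf, and do not lift, tip or shove the stand. Leave the two jars, the crock and the green lid where they are.

Things in the scene. Friction and masses are not known exactly. Their poses are not given: they have to be found in the camera images.
- stand: Oak block of the recipe stand, loose on the counter, 1.3 kg; 170 (x) x 220 (y) x 40 mm high. Origin: centre of its underside; z up. Its x axis runs along the spine, a steel rod 45 mm above the counter across the middle of the block's top; its yaw is within 0.5 rad of the world's. Its +y half (to the robot's left) has the leaf over it at the start; the leaf must end on its -y half. A 16 x 8 mm steel lug, 53 mm high, holds each end of the rod.
- spine (a point): Middle of the spine rod = the leaf's hinge axis (the stand's x axis direction), 45 mm above the counter.
- leaf (a joint): Angle of the leaf about the spine, rad: 0 = flat on the stand's +y half (cucumber side up), 1.57 = standing upright, 3.14 = flat on the -y half (tomato side up), where it meets its stop. At the start it stands a little raised (0.1 to 0.5). The hinge is stiff: the leaf stays at whatever angle it is left, does not fall, and takes about 2 to 3 N at the free edge to turn.
- leaf_edge (a point): Middle of the leaf's free edge, 150 mm from the spine. The leaf is a rigid plastic panel 146 mm long (along the spine) reaching from 15 to 150 mm from the spine, 7 mm thick, centred on the hinge axis' height when flat. Flat on either half it overhangs the block's side by 40 mm, with 41 mm of free height over the counter under the overhang. The point's axes turn with the leaf: y from the spine to the free edge, z out of the cucumber side.
- cucumber_face: Green face of the leaf with three cucumbers drawn on a cream field; up at the start. Origin on the hinge axis.
- tomato_face: Orange-red face of the leaf with three tomatoes drawn on a cream field; underneath at the start, up at the end. Origin on the hinge axis. Squeezing both faces between the fingers counts as pinching.
- tall_jar: Bystander: closed glass jar of red preserve, 76 mm diameter, 133 mm high, on the stand's -y side, about 280 mm from the spine. Origin: centre of its underside.
- short_jar: Bystander: closed glass jar of green preserve, 72 mm diameter, 98 mm high, beyond the stand (+x). Origin: centre of its underside.
- crock: Bystander: cream stoneware crock with a brown clamped-down lid, 97 mm diameter, 124 mm high, beyond the stand (+x). Origin: centre of its underside.
- green_lid: Bystander: round green silicone jar lid with a knob, lying flat, 90 mm diameter, 23 mm high, between robot and stand. Origin: centre of its underside.

How it is judged:
By the outcome, as a careful person would: the job done as asked, in the order asked, and still so for the second after the job is handed in, with the robot touching nothing.
It also fails if it takes over 42 s, if anything falls off the work surface, if the arm or the gripper's body presses on something with over 40 N, if the wrist force passes 120 N, or if a joint passes its speed limit or range.

## Working session

There is one attempt and no reset: what is moved stays moved. The work goes in short steps, Python scripts to look and compute and a tool call to move; the robot and the scene stay as the last step left them, time stands still between calls to the robot, and variables do not carry over. Pictures are saved under pics/ and viewed, and the job is handed in when it is done.

Besides the shell and the picture viewer there is one more tool, called after "Emit:" by a JSON object that holds its "api" and its "payload", one argument or row to a line. play_rows: Moves the arm, as the interface text tells. Its arguments: {"type":"object","properties":{"rows":{"type":"array"},"squeeze":{"type":"number"}},"required":["rows"]}

```bash
mkdir -p pics; ls
cat > h.py <<'E'
from workcell import bot
import numpy as np, cv2
from scipy.spatial.transform import Rotation as R
def model(n):
    m=bot.camera_model(n); return m
def snap(n,f):
    p,d=bot.camera(n); cv2.imwrite('pics/'+f+'.png',p); np.save('pics/'+f+'.npy',d); return p,d
E
python3 - <<'E'
from h import *
print(bot.get_obs())
for n in("scene","top","wrist"): print(n,bot.camera_model(n))
snap("top","top0"); snap("scene","scene0")
E
```

```text
pics
{'time': 0.0, 'q': array([-6.73233114e+01,  5.01158989e+00,  1.00361968e+01,  9.50979201e+01,
       -8.90239231e-04,  8.99992228e+01]), 'qd': array([-0.03255278,  0.02536613, -0.18956883, -0.02775141,  0.01032857,
        0.08310951]), 'joint_efforts': array([-2.16901281e-03, -5.20391786e+01,  4.64801645e+01,  1.63828785e-02,
        7.34438277e-05,  4.97293769e-06]), 'ee_pos': array([ 0.21195838, -0.50729394,  0.23059396]), 'tcp_rot': array([-179.30507167,   89.92668137,  113.37239469]), 'wrist_force': array([-0.72381712, -0.02801353,  0.29690089]), 'torque': array([ 0.03698974, -0.03728382, -0.03831637]), 'opening': 0.08560358510300833}
scene {'fx': 394.15203159605386, 'fy': 394.15203159605386, 'cx': 279.4265926040678, 'cy': 204.31703049920645, 'k1': -0.08743041230594027, 'origin': array([ 0.74490259, -0.35968284,  0.65321111]), 'attitude': array([-149.31028033,    0.7925492 ,   26.00628543])}
top {'fx': 485.9542881420375, 'fy': 485.9542881420375, 'cx': 284.8615275191588, 'cy': 220.50914429728192, 'k1': -0.10471806485973356, 'origin': array([ 0.42051719, -0.04900912,  0.98420723]), 'attitude': array([-1.70274087e+02,  1.65145574e-01, -8.89829396e+01])}
wrist {'fx': 291.5495431512468, 'fy': 291.5495431512468, 'cx': 281.8584283770149, 'cy': 209.96998121058968, 'k1': -0.052189969542823456, 'mount': array([[-2.12611405e-05, -2.99158113e-01,  9.54203554e-01,
        -1.42681735e-01],
       [ 1.36970774e-03, -9.54202668e-01, -2.99157805e-01,
         7.68129272e-02],
       [ 9.99999062e-01,  1.30061956e-03,  4.30046621e-04,
        -3.34061624e-04],
       [ 0.00000000e+00,  0.00000000e+00,  0.00000000e+00,
         1.00000000e+00]])}
```

View pics/top0.png

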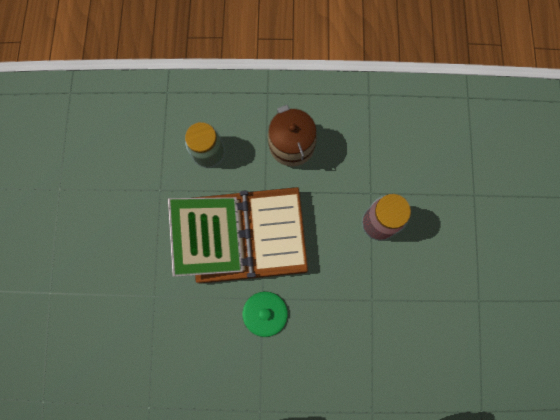

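View pics/scene0.png

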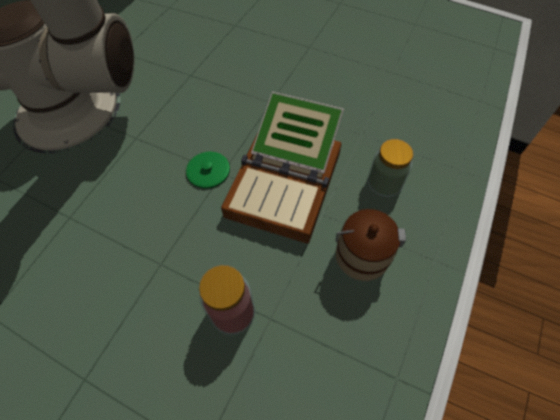

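The top view shows the leaf (green with a cucumber face, about (205,236)), the rod at about (248,234), the page half at about (278,232), the tall jar at (388,218), the lid at (265,314), the short jar at (203,140) and the crock at (292,135).

```bash
cat >> h.py <<'E'
def cloud(n,d,T=None):
    m=bot.camera_model(n)
    K=np.array([[m['fx'],0,m['cx']],[0,m['fy'],m['cy']],[0,0,1]])
    v,u=np.mgrid[0:d.shape[0],0:d.shape[1]]
    uv=np.stack([u,v],-1).reshape(-1,1,2).astype(float)
    s=cv2.undistortPoints(uv,K,np.array([m['k1'],0,0,0.])).reshape(d.shape+(2,))
    P=np.concatenate([s,np.ones(d.shape+(1,))],-1)*d[...,None]
    if n!='wrist':
        return P@R.from_euler('xyz',m['attitude'],degrees=True).as_matrix().T+m['origin']
    P=P@m['mount'][:3,:3].T+m['mount'][:3,3]
    return P@R.from_euler('xyz',T[1],degrees=True).as_matrix().T+T[0]
def leafinfo(n,p,d,lo,hi,box=None,T=None):
    P=cloud(n,d,T); h=cv2.cvtColor(p,cv2.COLOR_BGR2HSV)
    m=cv2.inRange(h,lo,hi)>0
    m&=d>0
    if box: b=np.zeros_like(m); b[box[1]:box[3],box[0]:box[2]]=1; m&=b
    return P,m
E
python3 - <<'E'
from h import *
for n,f,box in(("top","top0",(160,185,245,285)),("scene","scene0",(240,85,350,185))):
    p=cv2.imread(f'pics/{f}.png'); d=np.load(f'pics/{f}.npy')
    P,m=leafinfo(n,p,d,(45,120,40),(75,255,255),box)
    k=cv2.morphologyEx(m.astype(np.uint8),cv2.MORPH_OPEN,np.ones((3,3)))>0
    Q=P[k]; c=Q.mean(0); 
    for _ in range(3):
        _,s,V=np.linalg.svd(Q-c,full_matrices=False); r=(Q-c)@V[2]; Q=Q[abs(r)<.006]; c=Q.mean(0)
    nn=V[2]*np.sign(V[2][2])
    print(n,len(Q),'c',c.round(4),'n',nn.round(3),'tilt',np.arccos(nn[2]),'yaw', np.degrees(np.arctan2(nn[0],-nn[1])),r.std())
    # wood/page
    h=cv2.cvtColor(p,cv2.COLOR_BGR2HSV)
p=cv2.imread('pics/top0.png'); d=np.load('pics/top0.npy');P=cloud("top",d)
print('page',[ (u,v,P[v,u].round(4).tolist()) for u,v in((255,196),(296,196),(303,268),(262,268),(280,230),(247,200),(246,197),(250,270),(248,235),(388,211),(293,130),(201,136),(265,314))])
# block mask: height 0.03..0.045
P2=P.copy(); z=P[...,2]; k=(z>.03)&(z<.05); k[:,:240]=0;k[:180]=0;k[290:]=0;k[:,320:]=0
cs=cv2.findContours(k.astype(np.uint8),0,2)[0]; c=max(cs,key=cv2.contourArea)
xy=P[c[:,0,1],c[:,0,0]][:,:2]; 
r=cv2.minAreaRect((xy*1000).astype(np.float32)); print(r, cv2.boxPoints(r))
z0=z[(z>.03)&(z<.05)&k]; print(np.median(z0))
print('floor',np.median(z[330:400,50:250]))
E
python3 -c "
import cv2
p=cv2.imread('pics/top0.png')[170:300,150:320];cv2.imwrite('pics/c.png',cv2.resize(p,None,fx=4.5,fy=4.5,interpolation=2))"
```

```text
top 2637 c [0.5447 0.1078 0.0787] n [ 0.043 -0.36   0.932] tilt 0.3713886475694477 yaw 6.793911165928611 0.001616247229946018
scene 2234 c [0.5469 0.1044 0.0778] n [ 0.042 -0.358  0.933] tilt 0.3691418976489075 yaw 6.749282147717826 0.0012145209209947856
page [(255, 196, [0.6309, 0.0169, 0.0393]), (296, 196, [0.632, -0.0647, 0.0404]), (303, 268, [0.4894, -0.0803, 0.0393]), (262, 268, [0.4205, -0.049, 0.9842]), (280, 230, [0.5632, -0.0342, 0.0402]), (247, 200, [0.6223, 0.0326, 0.0402]), (246, 197, [0.6284, 0.0348, 0.0398]), (250, 270, [0.483, 0.0218, 0.0492]), (248, 235, [0.551, 0.0277, 0.0487]), (388, 211, [0.5865, -0.228, 0.1347]), (293, 130, [0.7412, -0.0561, 0.1185]), (201, 136, [0.7343, 0.1203, 0.0977]), (265, 314, [0.3995, -0.0079, 0.024])]
((560.037841796875, -13.666900634765625), (170.3880615234375, 131.4503173828125), 6.671445846557617) [[467.785     41.71573 ]
 [483.05637  -88.8445  ]
 [652.29065  -69.04953 ]
 [637.0193    61.510696]]
0.040258307948201066
floor -0.0003901747479423401
```

View pics/c.png

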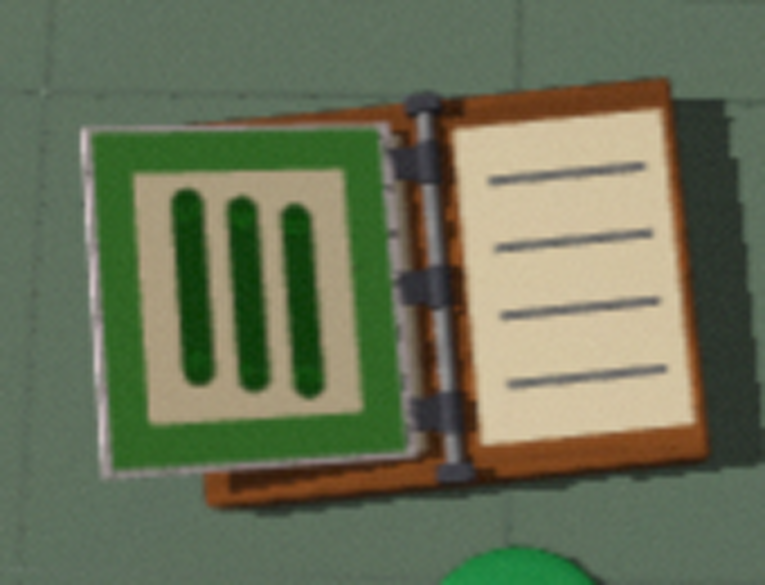

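```bash
cat >> h.py <<'E'
YAW=np.radians(6.75); ex=np.array([np.cos(YAW),np.sin(YAW),0]); ey=np.array([-np.sin(YAW),np.cos(YAW),0])
C=np.array([.5548,.0303,0])
def stand(p): p=np.asarray(p)-C; return np.array([p@ex,p@ey,p[2]])
def st():
    o=bot.get_obs(); M=R.from_euler('xyz',o['tcp_rot'],degrees=True).as_matrix()
    print('t',round(o['time'],2),'pos',o['ee_pos'].round(4),'stand mm',(1000*stand(o['ee_pos'])).round(1),'F',o['wrist_force'].round(1),'Fstand',np.round([o['wrist_force']@ex,o['wrist_force']@ey],1),'q',o['q'].round(0),'op',round(o['opening'],3)); return o,M
E
python3 - <<'E'
from h import *
o,M=st(); print(M.round(3))
for a in np.arange(-180,180,.25):
    Y=M@R.from_euler('x',a,degrees=True).as_matrix()[:,1]
    if abs(Y@ex)<.0022: print(a,Y@ey)
tgt=C+.185*ey+[0,0,.2]; print(tgt,(M.T@(tgt-o['ee_pos'])*100).round(2))
E
```

```text
t 0.1 pos [ 0.212  -0.5073  0.2307] stand mm [-403.6 -493.6  230.7] F [ 0.2 -0.3  0. ] Fstand [ 0.1 -0.3] q [-67.   5.  10.  95.   0.  90.] op 0.086
[[-0.     0.923  0.386]
 [ 0.001  0.386 -0.923]
 [-1.     0.    -0.001]]
-74.0 0.9999985641514963
106.0 -0.9999985641514967
[0.53305558 0.21401766 0.2       ] [  3.13  57.43 -54.17]
```

Emit:
{"api": "play_rows", "payload": {
  "rows": [
    [[0,1,-1],-2,0],
    [[0,3,-3],-5,0],
    [[0,5.5,-5],-8,0],
    [[0,8.5,-8],-12,0],
    [[0,11.5,-11],-16,0],
    [[0,14.5,-14],-20,0],
    [[0,17.5,-16.5],-24,0],
    [[0,20.5,-19.5],-28,0],
    [[0,23.5,-22.5],-32,0],
    [[0,26.5,-25],-36,0],
    [[0,29.5,-28],-40,0],
    [[0,32,-30.5],-44,0]
  ],
  "squeeze": 30
}}

```text
time: 1.1
ee_pos: [0.39, -0.1003, 0.2312]
tcp_rot: [69.0, 90.0, 45.9]
wrist_force: [0.4, -1.3, 0.6]
opening: 0.0002
```

Run:
```python
from h import *
o,M=st()
Y=M[:,1]; print('turn',np.degrees(np.arctan2(np.cross(Y,ey)@M[:,0],Y@ey)))
tgt=C+.188*ey+[0,0,.2]; print((M.T@(tgt-o['ee_pos'])*100).round(2))
```

```text
t 1.1 pos [ 0.39   -0.1003  0.2312] stand mm [-179.  -110.4  231.2] F [ 0.4 -1.3  0.6] Fstand [ 0.2 -1.3] q [-14. -15.  -8.  97.   0.  99.] op 0.0
turn -29.856197101933006
[ 3.13 34.79  0.67]
```

Emit:
{"api": "play_rows", "payload": {
  "rows": [
    [[0,2,0],-3,0],
    [[0,5,0],-6,0],
    [[0,8.5,0.2],-9,0],
    [[0,12,0.2],-12,0],
    [[0,15.5,0.3],-15,0],
    [[0,19,0.4],-18,0],
    [[0,22.5,0.5],-21,0],
    [[0,26,0.5],-24,0],
    [[0,29,0.6],-27,0],
    [[0.5,32,0.7],-29,0],
    [[1.5,34,0.7],-30,0],
    [[3,34.8,0.7],-30,0]
  ]
}}

```text
time: 2.1
ee_pos: [0.5349, 0.2168, 0.2008]
tcp_rot: [42.1, 89.9, 48.9]
wrist_force: [0.3, -0.3, -0.5]
opening: 0.0001
```

Run:
```python
from h import *
o,M=st()
Y=M[:,1]; print('turn',np.degrees(np.arctan2(np.cross(Y,ey)@M[:,0],Y@ey)))
snap("wrist","w1"); snap("scene","s1")
```

```text
t 2.1 pos [0.5349 0.2168 0.2008] stand mm [  2.1 187.6 200.8] F [ 0.3 -0.3 -0.5] Fstand [ 0.2 -0.4] q [ 22.   8.  10.  92.   0. 105.] op 0.0
turn 0.11007117000280055
```

View pics/w1.png

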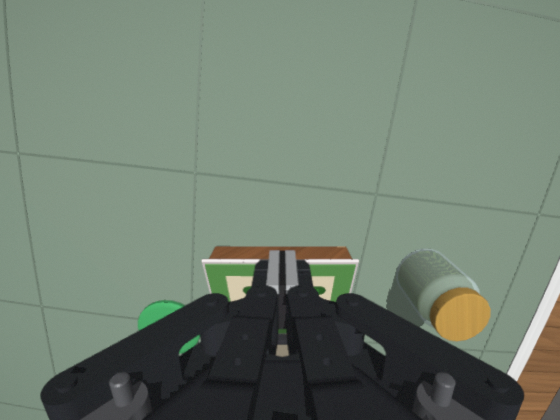

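View pics/s1.png

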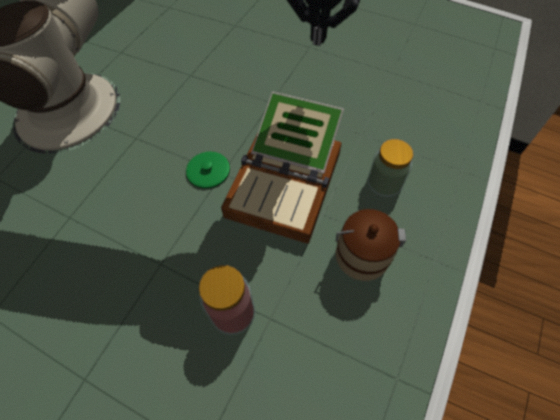

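The wrist view has the closed fingertip at (283,260), centred on the leaf's free edge. In the scene view it hangs at (318,40), beyond the leaf. I'll lower it outside the edge and compute the arc.

Emit:
{"api": "play_rows", "payload": {
  "rows": [
    [[1,0,0],0,0],
    [[2.5,0,0],0,0],
    [[4.5,0,0],0,0],
    [[6.5,0,0],0,0],
    [[8.5,-0.2,0.2],0,0],
    [[10.5,-0.5,0.2],0,0],
    [[12.5,-0.9,0.2],0,0],
    [[13.7,-1.3,0.2],0,0],
    [[14.5,-1.8,0.2],0,0],
    [[14.7,-2.2,0.2],0,0],
    [[14.7,-2.6,0.2],0,0],
    [[14.7,-2.8,0.2],0,0]
  ]
}}

```text
time: 3.2
ee_pos: [0.5398, 0.186, 0.0555]
tcp_rot: [9.8, 89.9, 16.4]
wrist_force: [0.8, -0.0, -0.5]
opening: 0.0
```

```bash
cat >> h.py <<'E'
def path(th,r=.150,hw=.011,depth=.04):
    y=r*np.cos(th)+.0035*np.sin(th); z=.045+r*np.sin(th)-.0035*np.cos(th)
    return y+hw, z-depth
E
python3 - <<'E'
from h import *
o,M=st(); print(M.round(3))
for th in np.arange(.37,1.6,.1): 
    dep=.042-(th-.37)/1.2*.015
    y,z=path(th,depth=dep); print(round(th,2),round(y*1000,1),round(z*1000,1))
print('after vertical')
for th in np.arange(1.57,3.2,.1):
    y,z=path(th,r=.123,depth=0); print(round(th,2),round(y*1000,1),round(z*1000,1))
snap("scene","s2")
E
```

```text
t 3.2 pos [0.5398 0.186  0.0555] stand mm [  3.4 156.4  55.5] F [ 0.8 -0.  -0.5] Fstand [ 0.8 -0.1] q [ 19.   8.  -6.  76.  -0. 102.] op 0.0
[[ 0.001 -0.116  0.993]
 [ 0.     0.993  0.116]
 [-1.     0.     0.002]]
0.37 152.1 54.0
0.47 146.3 69.1
0.57 139.2 83.5
0.67 130.7 97.2
0.77 121.1 109.9
0.87 110.4 121.6
0.97 98.7 132.3
1.07 86.1 141.6
1.17 72.7 149.7
1.27 58.8 156.5
1.37 44.3 161.8
1.47 29.6 165.6
1.57 14.6 168.0
after vertical
1.57 14.6 168.0
1.67 2.3 167.7
1.77 -9.9 166.3
1.87 -21.9 163.6
1.97 -33.6 159.7
2.07 -44.8 154.7
2.17 -55.5 148.5
2.27 -65.5 141.4
2.37 -74.7 133.3
2.47 -83.1 124.3
2.57 -90.6 114.5
2.67 -97.0 104.0
2.77 -102.3 92.9
2.87 -106.6 81.4
2.97 -109.6 69.5
3.07 -111.4 57.3
3.17 -112.0 45.0
```

View pics/s2.png

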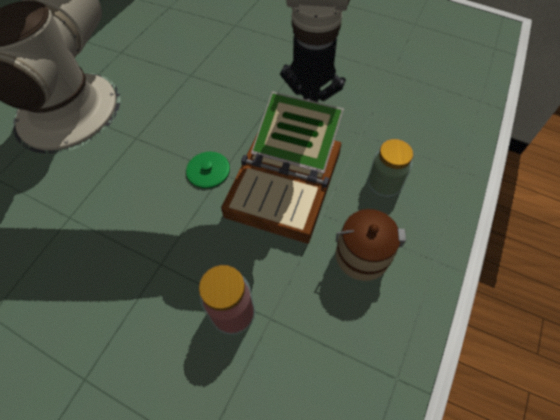

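Emit:
{"api": "play_rows", "payload": {
  "rows": [
    [[-0.05,-0.2,-0.3],0,0],
    [[-0.2,-0.4,-0.3],0,0],
    [[-0.45,-0.55,-0.3],0,0],
    [[-0.7,-0.65,-0.3],0,0],
    [[-1.0,-0.75,-0.3],0,0],
    [[-1.3,-0.9,-0.3],0,0],
    [[-1.6,-1.05,-0.3],0,0],
    [[-1.9,-1.2,-0.3],0,0],
    [[-2.2,-1.35,-0.3],0,0],
    [[-2.5,-1.55,-0.3],0,0],
    [[-2.8,-1.75,-0.3],0,0],
    [[-3.0,-1.9,-0.3],0,0]
  ]
}}

```text
time: 4.25
ee_pos: [0.5384, 0.1685, 0.0854]
tcp_rot: [72.9, 89.8, 79.6]
wrist_force: [-2.7, 10.4, 3.7]
opening: -0.0001
```

```bash
cat >> h.py <<'E'
def look(f):
    o,M=st()
    p,d=snap("scene",f); P=cloud("scene",d); h=cv2.cvtColor(p,cv2.COLOR_BGR2HSV)
    # stand page: cream on -y half, height ~.04 ; block outline in top view
    pt,dt=snap("top",f+"t"); P=cloud("top",dt)
    m=np.zeros(dt.shape,bool); m[180:290,235:320]=1
    z=P[...,2]; m&=(z>.03)&(z<.046)
    yy=(P-C)@ey; xx=(P-C)@ex; m&=(yy<-.03)
    c=max(cv2.findContours(m.astype(np.uint8),0,2)[0],key=cv2.contourArea)
    q=P[c[:,0,1],c[:,0,0]][:,:2]*1000
    print('block -y part',cv2.minAreaRect(q.astype(np.float32)))
    ht=cv2.cvtColor(pt,cv2.COLOR_BGR2HSV)
    for n,pp,hh,dd in(("top",pt,ht,dt),("scene",p,h,d)):
        A=cloud(n,dd); 
        a=(cv2.inRange(hh,(45,120,40),(75,255,255))>0)&(dd>0)
        X=(A-C)@ex; Y=(A-C)@ey; a&=(abs(X)<.075)&(abs(Y)<.16)&(A[...,2]>.045)
        a=cv2.morphologyEx(a.astype(np.uint8),cv2.MORPH_OPEN,np.ones((3,3)))>0
        if a.sum()>60:
            Q=A[a]; Z=Q[:,2]-.045; yq=(Q-C)@ey
            s=np.c_[yq,Z]; print(n,a.sum(),'theta cucumber', np.median(np.arctan2(Z,yq)-np.arcsin(np.clip(.0035/np.hypot(Z,yq),-1,1))).round(3))
E
python3 - <<'E'
from h import *
look("a1")
E
```

```text
t 4.25 pos [0.5384 0.1685 0.0854] stand mm [ -0.  139.1  85.4] F [-2.7 10.4  3.7] Fstand [-1.4 10.6] q [ 17.   6.  -4.  79.   0. 101.] op -0.0
block -y part ((563.02685546875, -39.1292724609375), (170.46766662597656, 79.80433654785156), 6.759210586547852)
top 2166 theta cucumber 0.539
scene 1760 theta cucumber 0.538
```

View pics/a1.png

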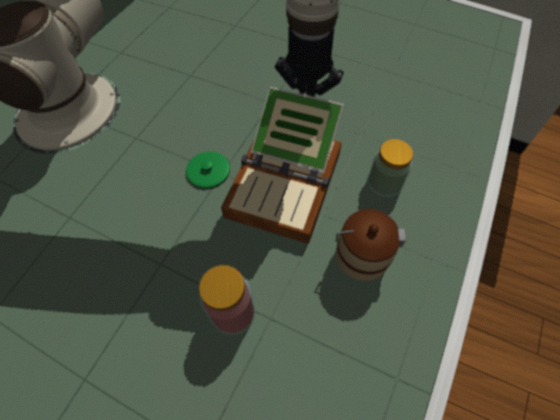

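The leaf is at 0.54 rad (both cameras agree) and the block hasn't moved. I'll carry on along the arc, letting the finger rise ahead of the edge so friction helps rather than resists.

Emit:
{"api": "play_rows", "payload": {
  "rows": [
    [[-0.4,0.05,0],0,0],
    [[-0.9,-0.1,0],0,0],
    [[-1.3,-0.3,0],0,0],
    [[-1.7,-0.55,0],0,0],
    [[-2.1,-0.8,0],0,0],
    [[-2.5,-1.05,0],0,0],
    [[-2.9,-1.35,0],0,0],
    [[-3.3,-1.6,0],0,0],
    [[-3.65,-1.9,0],0,0],
    [[-4.0,-2.15,0],0,0],
    [[-4.35,-2.4,0],0,0],
    [[-4.7,-2.6,0],0,0]
  ]
}}

```text
time: 5.35
ee_pos: [0.5415, 0.1412, 0.1316]
tcp_rot: [-94.0, 90.0, -87.3]
wrist_force: [-0.5, 2.2, -1.3]
opening: 0.0002
```

Run:
```python
from h import *
look("a2")
```

```text
t 5.35 pos [0.5415 0.1412 0.1316] stand mm [ -0.2 111.7 131.6] F [-0.5  2.2 -1.3] Fstand [-0.3  2.3] q [15.  5. -0. 84. -0. 98.] op 0.0
block -y part ((563.1192016601562, -39.1812744140625), (170.4093475341797, 79.87655639648438), 6.771268844604492)
top 1561 theta cucumber 0.836
scene 1902 theta cucumber 0.833
```

Emit:
{"api": "play_rows", "payload": {
  "rows": [
    [[-0.3,-0.2,0],0,0],
    [[-0.7,-0.6,0],0,0],
    [[-1.1,-1.0,0],0,0],
    [[-1.5,-1.5,0],0,0],
    [[-1.85,-2.0,0],0,0],
    [[-2.15,-2.5,0],0,0],
    [[-2.5,-3.0,0],0,0],
    [[-2.8,-3.5,0],0,0],
    [[-3.05,-4.0,0],0,0],
    [[-3.25,-4.5,0],0,0],
    [[-3.4,-4.9,0],0,0],
    [[-3.5,-5.2,0],0,0]
  ]
}}

```text
time: 6.45
ee_pos: [0.5476, 0.0894, 0.1668]
tcp_rot: [18.5, 90.0, 25.2]
wrist_force: [-0.9, 2.9, 1.6]
opening: -0.0001
```

Run:
```python
from h import *
look("a3")
```

```text
t 6.45 pos [0.5476 0.0894 0.1668] stand mm [ -0.2  59.5 166.8] F [-0.9  2.9  1.6] Fstand [-0.6  3. ] q [ 9.  5.  3. 88.  0. 93.] op -0.0
block -y part ((563.1114501953125, -39.113792419433594), (170.19647216796875, 79.81787872314453), 6.796098709106445)
top 609 theta cucumber 1.25
scene 1746 theta cucumber 1.244
```

View pics/a3.png

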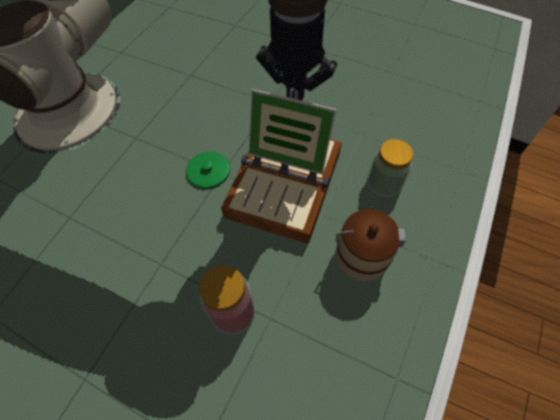

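At (290,125) the leaf stands at about 1.25 rad, with the finger behind its edge and the block still in place. Next I'll take it through vertical.

Emit:
{"api": "play_rows", "payload": {
  "rows": [
    [[-0.05,-0.3,0],0,0],
    [[-0.1,-0.7,0],0,0],
    [[-0.1,-1.1,0],0,0],
    [[-0.1,-1.6,0],0,0],
    [[-0.1,-2.1,0],0,0],
    [[-0.1,-2.6,0],0,0],
    [[-0.1,-3.1,0],0,0],
    [[-0.1,-3.6,0],0,0],
    [[-0.1,-4.1,0],0,0],
    [[-0.1,-4.6,0],0,0],
    [[-0.1,-5.0,0],0,0],
    [[-0.1,-5.3,0],0,0]
  ]
}}

```text
time: 7.55
ee_pos: [0.5537, 0.0367, 0.1672]
tcp_rot: [175.1, 90.0, -178.3]
wrist_force: [0.3, 0.8, 2.1]
opening: -0.0
```

Run:
```python
from h import *
look("a4")
for th in np.arange(1.57,3.2,.1):
    y,z=path(th,r=.125,depth=0,hw=.0085); print(round(th,2),round(y*1000,1),round(z*1000,1))
```

```text
t 7.55 pos [0.5537 0.0367 0.1672] stand mm [ -0.4   6.4 167.2] F [0.3 0.8 2.1] Fstand [0.4 0.8] q [ 4.  5.  3. 88.  0. 87.] op -0.0
block -y part ((563.1083984375, -39.19839096069336), (170.3751220703125, 79.83103942871094), 6.775613307952881)
scene 1210 theta cucumber 1.624
1.57 12.1 170.0
1.67 -0.4 169.7
1.77 -12.8 168.2
1.87 -25.0 165.5
1.97 -36.9 161.5
2.07 -48.3 156.4
2.17 -59.1 150.2
2.27 -69.3 142.9
2.37 -78.7 134.7
2.47 -87.2 125.5
2.57 -94.7 115.6
2.67 -101.3 104.9
2.77 -106.7 93.6
2.87 -111.0 81.9
2.97 -114.1 69.8
3.07 -115.9 57.4
3.17 -116.5 44.9
```

View pics/a4.png

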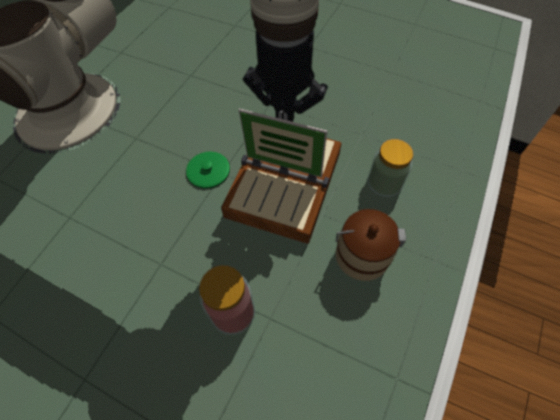

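Emit:
{"api": "play_rows", "payload": {
  "rows": [
    [[0,-0.3,0],0,0],
    [[0,-0.7,0],0,0],
    [[0,-1.2,0],0,0],
    [[0,-1.7,0],0,0],
    [[0.05,-2.2,0],0,0],
    [[0.15,-2.7,0],0,0],
    [[0.2,-3.2,0],0,0],
    [[0.4,-3.7,0],0,0],
    [[0.55,-4.2,0],0,0],
    [[0.75,-4.7,0],0,0],
    [[0.95,-5.1,0],0,0],
    [[1.1,-5.4,0],0,0]
  ]
}}

```text
time: 8.65
ee_pos: [0.56, -0.0171, 0.1561]
tcp_rot: [-60.7, 90.0, -54.1]
wrist_force: [0.1, -0.2, 1.1]
opening: -0.0001
```

Run:
```python
from h import *
look("a5")
```

```text
t 8.65 pos [ 0.56   -0.0171  0.1561] stand mm [ -0.4 -47.7 156.1] F [ 0.1 -0.2  1.1] Fstand [ 0.1 -0.2] q [-2.  5.  2. 87. -0. 82.] op -0.0
block -y part ((500.1359558105469, -84.85279846191406), (32.8546142578125, 3.473271369934082), 7.010230541229248)
```

View pics/a5.png

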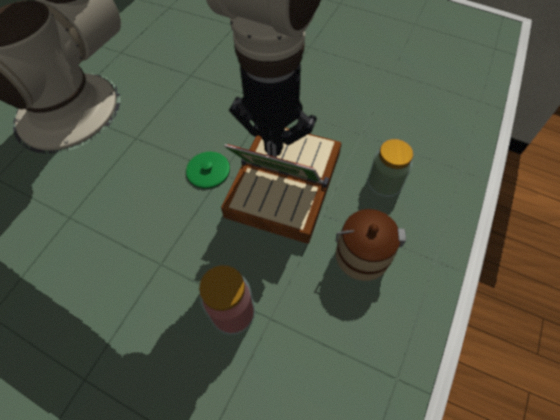

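The leaf is edge-on at about (275,162), past vertical at roughly 2.05 rad. The tip is on its tomato side and the stand hasn't shifted.

Emit:
{"api": "play_rows", "payload": {
  "rows": [
    [[0.15,-0.3,0],0,0],
    [[0.3,-0.6,0],0,0],
    [[0.6,-1.1,0],0,0],
    [[0.9,-1.6,0],0,0],
    [[1.3,-2.1,0],0,0],
    [[1.65,-2.6,0],0,0],
    [[2.05,-3.0,0],0,0],
    [[2.5,-3.45,0],0,0],
    [[2.95,-3.85,0],0,0],
    [[3.4,-4.2,0],0,0],
    [[3.75,-4.5,0],0,0],
    [[4.05,-4.7,0],0,0]
  ]
}}

```text
time: 9.75
ee_pos: [0.5654, -0.0635, 0.1153]
tcp_rot: [166.7, 90.0, 173.4]
wrist_force: [0.5, -0.2, 0.5]
opening: -0.0001
```

Run:
```python
from h import *
look("a6")
```

```text
t 9.75 pos [ 0.5654 -0.0635  0.1153] stand mm [ -0.5 -94.4 115.3] F [ 0.5 -0.2  0.5] Fstand [ 0.5 -0.3] q [-6.  7. -1. 82.  0. 77.] op -0.0Traceback (most recent call last):
  File "<stdin>", line 2, in <module>
  File "h.py", line 42, in look
    c=max(cv2.findContours(m.astype(np.uint8),0,2)[0],key=cv2.contourArea)
ValueError: max() iterable argument is empty
```

View pics/a6.png

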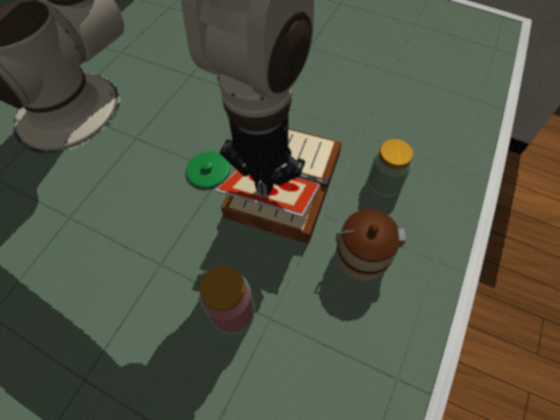

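The tomato face is showing at (270,187) with the tip pressing on it. On downward.

Emit:
{"api": "play_rows", "payload": {
  "rows": [
    [[0.25,-0.2,0],0,0],
    [[0.6,-0.4,0],0,0],
    [[1.05,-0.7,0],0,0],
    [[1.55,-0.95,0],0,0],
    [[2.05,-1.2,0],0,0],
    [[2.55,-1.4,0],0,0],
    [[3.05,-1.55,0],0,0],
    [[3.55,-1.7,0],0,0],
    [[4.05,-1.85,0],0,0],
    [[4.5,-1.95,0],0,0],
    [[4.9,-2.0,0],0,0],
    [[5.2,-2.0,0],0,0]
  ]
}}

```text
time: 10.85
ee_pos: [0.5675, -0.0831, 0.0632]
tcp_rot: [-176.7, 90.0, -170.0]
wrist_force: [0.7, 0.0, 0.4]
opening: -0.0001
```

Run:
```python
from h import *
o,M=st(); snap("scene","a7")
```

```text
t 10.85 pos [ 0.5675 -0.0831  0.0632] stand mm [  -0.7 -114.1   63.2] F [0.7 0.  0.4] Fstand [ 0.7 -0. ] q [-8.  8. -5. 77. -0. 75.] op -0.0
```

View pics/a7.png

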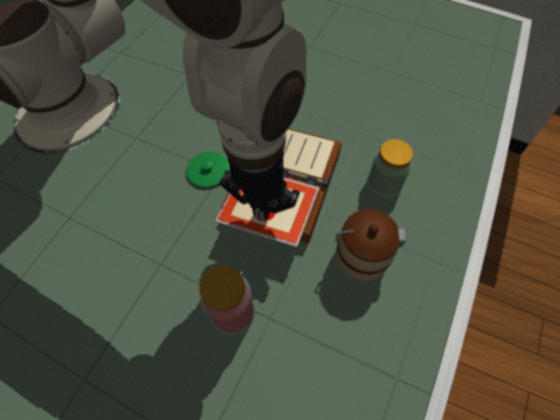

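Emit:
{"api": "play_rows", "payload": {
  "rows": [
    [[0.15,0.1,0],0,0],
    [[0.3,0.3,0],0,0],
    [[0.5,0.5,0],0,0],
    [[0.7,0.7,0],0,0],
    [[0.85,0.9,0],0,0],
    [[1.0,1.0,0],0,0],
    [[1.1,1.0,0],0,0],
    [[1.2,1.0,0],0,0],
    [[1.3,1.0,0],0,0],
    [[1.35,1.0,0],0,0],
    [[1.4,1.0,0],0,0],
    [[1.4,1.0,0],0,0]
  ]
}}

```text
time: 11.9
ee_pos: [0.5665, -0.0731, 0.0497]
tcp_rot: [153.7, 90.0, 160.4]
wrist_force: [-0.7, 0.3, 0.4]
opening: 0.0001
```

Run:
```python
from h import *
o,M=st()
```

```text
t 11.9 pos [ 0.5665 -0.0731  0.0497] stand mm [  -0.5 -104.    49.7] F [-0.7  0.3  0.4] Fstand [-0.7  0.3] q [-7.  8. -6. 75.  0. 76.] op 0.0
```

Emit:
{"api": "play_rows", "payload": {
  "rows": [
    [[0.04,0,0],0,0],
    [[0.08,0,0],0,0],
    [[0.12,0,0],0,0],
    [[0.15,0,0],0,0],
    [[0.15,0,0],0,0]
  ]
}}

```text
time: 12.32
ee_pos: [0.5665, -0.0731, 0.0484]
tcp_rot: [-77.5, 90.0, -70.9]
wrist_force: [-1.0, -0.6, 1.0]
opening: 0.0002
```

Run:
```python
from h import *
o,M=st()
```

```text
t 12.32 pos [ 0.5665 -0.0731  0.0484] stand mm [  -0.5 -104.1   48.4] F [-1.  -0.6  1. ] Fstand [-1.1 -0.5] q [-7.  8. -7. 75. -0. 76.] op 0.0
```

Emit:
{"api": "play_rows", "payload": {
  "rows": [
    [[0.04,0,0],0,0],
    [[0.08,0,0],0,0],
    [[0.1,0,0],0,0],
    [[0.1,0,0],0,0]
  ]
}}

```text
time: 12.65
ee_pos: [0.5666, -0.0732, 0.0483]
tcp_rot: [-26.6, 90.0, -19.9]
wrist_force: [-4.6, -0.2, 9.2]
opening: -0.0002
```

Run:
```python
from h import *
o,M=st()
```

```text
t 12.65 pos [ 0.5666 -0.0732  0.0483] stand mm [  -0.4 -104.1   48.3] F [-4.6 -0.2  9.2] Fstand [-4.6  0.4] q [-7.  8. -7. 75. -0. 76.] op -0.0
```

The stop is reached: 9 N with no further travel at z = 48.3 mm. Now I'll lift straight up, then clear.

Emit:
{"api": "play_rows", "payload": {
  "rows": [
    [[-0.2,0,0],0,0],
    [[-0.8,0,0],0,0],
    [[-2,0,0],0,0],
    [[-4,0,0],0,0],
    [[-6.5,0,0],0,0],
    [[-9,0,0],0,0],
    [[-11.5,0,0],0,0],
    [[-14,0,0],0,0],
    [[-16,0,0],0,0],
    [[-17.5,0,0],0,0],
    [[-18,0,0],0,0],
    [[-18,0,0],0,0]
  ]
}}

```text
time: 13.65
ee_pos: [0.5671, -0.0731, 0.2292]
tcp_rot: [-13.4, 89.8, -6.7]
wrist_force: [0.0, 0.4, -0.6]
opening: 0.0001
```

Emit:
{"api": "play_rows", "payload": {
  "rows": [
    [[0,0,-1],0,0],
    [[0,1,-2.5],0,0],
    [[0,2,-4.5],0,0],
    [[0,3,-7],0,0],
    [[0,4,-9],0,0],
    [[0,6,-11],0,0],
    [[0,9,-13],0,0],
    [[0,12,-15],0,0],
    [[0,15,-16],0,0],
    [[0,17,-17],0,0],
    [[0,18,-17],0,0],
    [[0,18,-17],0,0]
  ]
}}

```text
time: 14.65
ee_pos: [0.3758, 0.0874, 0.2265]
tcp_rot: [159.4, 90.0, 166.2]
wrist_force: [0.2, 0.1, -0.2]
opening: -0.0001
```

Run:
```python
from h import *
o,M=st()
p,d=snap("top","f"); snap("scene","fs")
P=cloud("top",d)-C; X=P@ex;Y=P@ey;Z=P[...,2]
h=cv2.cvtColor(p,cv2.COLOR_BGR2HSV)
m=((h[...,0]<12)|(h[...,0]>172))&(h[...,1]>120)&(abs(X)<.065)&(Y<-.02)&(Y>-.148)&(Z>.03)&(d>0)
A=np.c_[Y[m],np.ones(m.sum())]; s=np.linalg.lstsq(A,Z[m],rcond=None)[0]; print(m.sum(),'slope dz/dy',s, 'z med',np.median(Z[m]))
for u,v in((388,211),(293,130),(201,136),(265,314)): print(u,v,(P[v,u]+C).round(4))
```

```text
t 14.65 pos [0.3758 0.0874 0.2265] stand mm [-171.    77.8  226.5] F [ 0.2  0.1 -0.2] Fstand [0.2 0. ] q [ 13. -17. -11.  97.   0.  96.] op -0.0
2539 slope dz/dy [0.0006615  0.04812469] z med 0.04808818041300589
388 211 [ 0.5862 -0.2277  0.1359]
293 130 [ 0.7422 -0.0561  0.1157]
201 136 [0.7349 0.1206 0.096 ]
265 314 [ 0.3995 -0.0079  0.024 ]
```

View pics/f.png

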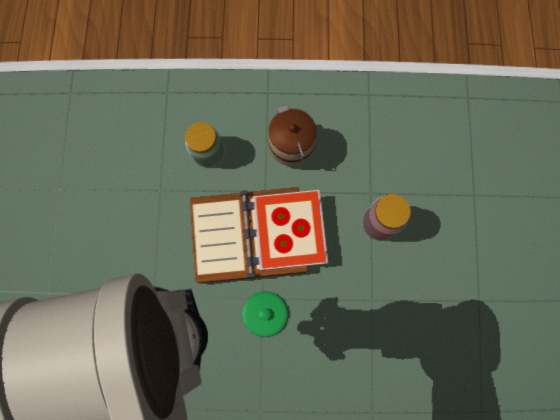

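View pics/fs.png

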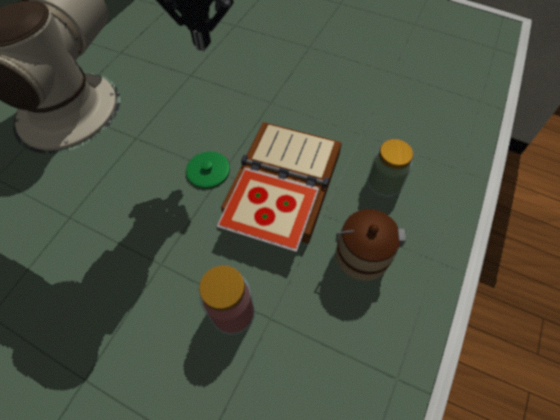

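The leaf lies flat at (290,230), tomato side up: its slope is 0.0007 and its face is at 48 mm. The bystanders haven't moved and the arm is clear.

```bash
python3 -c "
from h import *
print(bot.job_done())"
```

```text
the job is handed in; nothing more can be done
None
```

The recipe leaf is turned over and lies flat on the stand's -y half with the tomato side up. I handed the job in at about 14.7 s of the 42 s.

I used the closed fingertip to push the free edge up along its arc and past vertical. From there I pressed the leaf down to its stop (9 N, no further travel), lifted straight off and moved clear.

**Last checks:**
- **Leaf:** its slope is under 0.001 and its face is 48 mm above the counter.
- **Bystanders:** the jars and the lid read within 2 mm of where they started. The crock's height reading changed by 3 mm (118.5 to 115.7 mm), though its position agreed within 1 mm, so I took that as depth noise on its knob.
- **Stand:** it had not moved up to the leaf passing vertical. I did not re-measure it afterwards, but it looks unmoved in the final pictures.
- **Forces:** the highest I read was about 11 N, at the end of the first push. I only read the force at the end of each move, so a brief peak within a move could have been higher.

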